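# Clamp a turning blank and hold the moisture probe on its mark

### The arm

A 7-joint arm with a two-finger parallel gripper is mounted at the origin on the work surface. World frame = base frame: x ahead of the robot, y to its left, z up, the work surface at z = 0. Lengths are in m, angles in rad, forces in N, time in s.
With the tool pointing down it reaches from about 0.4 to 0.85 m from the base axis. Payload 10.4 kg.
Tool frame: the origin (TCP) lies between the finger pads; the fingertips stand tcp_to_tips ahead of it and the grasp point (between the pads) lies 8 mm behind it (tcp_to_tips is the distance from the TCP to the fingertips, in m); z points along the fingers, y is the line along which they close (so a half turn about z gives the same grasp; the last joint's range is limited). The gripper opens to 85 mm and grips with 20 to 120 N. Pads are 22 mm wide; open, the fingers measure 114 mm over their backs; the gripper's body (76 mm by 85 mm) begins 54 mm behind the grasp point. The pads swing forward as they close: fully open they stand 13 mm farther back than shut.
Start: joints at [-1.287, 0.332, -0.065, 1.46, 0.022, 1.35, -0.088], TCP at [0.189, 0.596, 0.242] pointing down, gripper open.
Joint ranges: [-2.6, 2.6], [-0.5, 2.12], [-1.47, 1.34], [0.16, 2.42], [-1.27, 4.41], [0.06, 2.06], [-2.6, 2.6]. Speed limits (rad/s): [2.22, 2.22, 2.79, 2.79, 3.14, 3.14, 3.14].

### API

Orientations are given as a unit quaternion [x, y, z, w].
In Python, from workcell import * gives the robot as it stands.
- The arm moves only by the tool apply_moves, never from a script. Its argument "rows" is a list of rows, each an object of numbers: "x", "y", "z": the shift along the tool's x, y, z in mm; "ax", "ay", "az": the turn, a rotation vector about the tool's x, y, z in degrees; "gripper": the closure, from 0 (fully open) to 1 (shut). A call has 1 to 5 rows; each row shifts and turns the commanded pose from where the row before left it, along the tool's axes as they then stand; what a row does not reach is not made up. A row lasts 1/12 s, in which the tool goes at most 41.7 mm and 7.16 degrees, less where a joint would pass 70% of its speed; a pose out of reach is approached as far as the arm can. A call with a gripper value outside its range is refused whole. The fingers move at their own pace and stop on an object; "newtons" is the grip in N (left out, the last holds). Time passes only in rows, so rows that do not move let the fingers close. It gives the time, the measured TCP pose, the force, the opening and the grip force at its end, in the units of the state.
- get_obs(): the state, without advancing time (a new reading comes with each control period).
- camera(name): name is "side" or "top" or "wrist"; returns a dict with "color" (420x560x3 uint8, red, green, blue), "fov_y" (degrees; the focal length in pixels is half the picture's height over the tangent of half this angle, whatever the lens; pixels are square), "cx", "cy" (the principal point, pixels), "rvec" (rotation vector, rad) and "tvec" (3), from world to camera coordinates, as OpenCV has them. Camera axes: x right, y down, z forward; pixel columns grow to the right and rows downward; lengths in m; the calibration is good to about 2 mm. A picture is of the moment at which its call begins. There is no depth.
- hand_in(): hands the job in; it is judged then, once.
The state is a dict: "clock": time; "joint_pos": joint angles; "joint_velocities": joint speeds; "tau": joint torques, N m; "position": TCP position; "ee_rot": TCP orientation; "ft_force": force on the tool from outside, world axes, zero at the start; "torque": the same for the moment, N m; "grip_width": opening from 0.0 (shut) to 1.0 (fully open); "grasp_force": force on a finger pad.
Only numpy, scipy, OpenCV 4.12 (cv2) and the standard library are available. Lean on these libraries where they do the work, as an engineer would, in place of code of your own. Each camera call takes 0.05 s, during which the arm holds its last target. There are 200 camera calls.

### The job

First crank the clamp's knob clockwise until its pad is firmly down on the wooden blank (crank to the stop, or close to it). Then take the moisture probe, the tool with the rectangular grey body, out of the rack and hold it upright with its point on the centre of the pencilled cross, pressing gently so that its sprung pin goes about half-way in and never bottoms hard; leave everything else where it is. Finish while still holding the probe there: do not let go or put it back.

Things in the scene. Friction and masses are not known exactly. Their poses are not given: they have to be found in the camera images.
- knob_grip (a point): Crank knob of the screw clamp: an upright black cylinder, 22 mm in diameter, 46 mm tall, free to spin on its pin at the end of the crank arm. Point on its axis 25 mm above its lower end, 26 mm above the crank arm's top, 180 mm above the table. Travels in a level circle of radius 50 mm about crank_axis.
- crank_axis (a point): Point on the upright axis of the crank, at the height of knob_grip (180 mm above the table). Nothing is here: the hub ends 23 mm below.
- crank (a joint): Crank angle, rad, growing clockwise seen from above, which lowers the pad 6 mm a turn (the crank keeps its height). At 0 the pad is 9 mm above the blank; it touches at about 9.4, then presses 4.8 N more per rad up to a hard stop at 14.1 (about 22 N). Starts between 0 and 5. The knob needs a push of about 2 N; the crank stays where it is left.
- pad: Round rubber pressure pad, 36 mm in diameter, on a short spring under the clamp's ram, right below the crank; origin at the centre of its underside.
- clamp: Screw clamp fixed to the bench: steel bed plate 100 x 290 x 12 mm along its y axis, a grey column at its +y end and an overarm (top 132 mm above the table) from the column to the crank 70 mm from the origin towards +y. Origin at the centre of the bed's underside, z up.
- blank: Light wooden turning blank, a bar 60 x 240 x 50 mm (x, y, z), about 0.45 kg, lying loose on the clamp's bed with one end under the pad. Origin at the centre of its underside, z up.
- mark (a point): Centre of the pencilled diagonal cross (two dark lines 34 mm long) on the top face of the blank, near the end away from the clamp's column; the top face is 62 mm above the table.
- rack: Plywood tool rack fixed to the bench, 80 x 210 x 60 mm (x, y, z) with three equal holes 72 mm apart along its y axis; three tools stand in it, in any order, each hanging by its steel collar with its shank down the hole. Origin at the centre of its underside, z up.
- probe_grip (a point): Moisture probe: the tool with the rectangular grey body, 28 (its x) x 40 (its y) x 60 mm, tallest of the three; its x and y lie along the rack's. Point in the middle of the body (98 mm above the table in the rack), z up along the probe. 30 to 38 mm below: a round 36 mm steel collar; then a 16 mm nose, then a thin sprung pin ending 88 mm below. Must rise 60 mm to leave the rack. About 0.17 kg.
- probe_point (a point): Rounded point (radius 4 mm) of the probe's sprung pin, 88 mm below probe_grip when the pin is out.
- probe_pin (a joint): How far the probe's sprung pin is pushed into its nose, m: 0 out, 0.010 fully in. Takes 0.8 N to start and 0.8 N more per mm (about 5 N half-way).
- awl: Bystander in the rack: tool with a pear-shaped wooden handle 44 mm across at its thickest. Origin at the foot of its axis, 10 mm above the table.
- scraper: Bystander in the rack: tool with a short thin round wooden handle, 18 mm wide and 44 mm tall. Origin at the foot of its axis.
- tin: Bystander: metal tin, 68 mm in diameter, 62 mm tall. Origin under its centre.
- jar: Bystander: amber glass jar, 60 mm in diameter, 70 mm tall. Origin under its centre.
- bowl: Bystander: turned dark wooden bowl, 110 mm across, 50 mm tall. Origin under its centre.
- mallet: Bystander: hammer lying flat, 270 mm long along its x axis, head at +x.
- offcut: Bystander: wooden offcut 50 x 90 x 30 mm. Origin under its centre.
- glue: Bystander: white glue bottle, 48 mm in diameter, 130 mm tall. Origin under its centre.
There are look-alikes about, which are no part of the job. Leave any red look-alike of the rack alone.

How it is judged:
By the outcome, as a careful person would: the job done as asked, in the order asked, and still so for the second after the job is handed in, while the arm keeps its last pose, push and grip.
It also fails if it takes over 61 s, if anything falls off the work surface, if the arm or the gripper's body presses on something with over 40 N, if the wrist force passes 120 N, or if a joint passes its speed limit or range.

## Working session

There is one attempt and no reset: what is moved stays moved. The work goes in short steps, Python scripts to look and compute and a tool call to move; the robot and the scene stay as the last step left them, time stands still between calls to the robot, and variables do not carry over. Pictures are saved under pics/ and viewed, at most 10 in all, crops included, and the job is handed in when it is done.

Besides the shell and the picture viewer there is one more tool, called after "Call:" as name([rows], argument=value, ...), one row to a line, values as JSON. apply_moves: Moves the arm, as the interface text tells. Its arguments: {"type":"object","properties":{"rows":{"type":"array","items":{"type":"object","properties":{"x":{"type":"number"},"y":{"type":"number"},"z":{"type":"number"},"ax":{"type":"number"},"ay":{"type":"number"},"az":{"type":"number"},"gripper":{"type":"number"}}}},"newtons":{"type":"number"}},"required":["rows"]}

```bash
ls; mkdir -p pics
python3 - <<'E'
from workcell import *
import cv2,numpy as np
o=get_obs();print({k:np.round(v,3).tolist() for k,v in o.items()})
for n in("top","side","wrist"):
    c=camera(n);cv2.imwrite(f"pics/{n}0.png",c["color"][:,:,::-1]);print(n,c["fov_y"],c["cx"],c["cy"],c["rvec"],c["tvec"])
E
```

```text
pics
{'clock': 0.0, 'joint_pos': [-1.287, 0.333, -0.065, 1.461, 0.022, 1.35, -0.088], 'joint_velocities': [0.001, -0.0, -0.002, -0.0, 0.0, 0.001, 0.001], 'tau': [-0.0, -62.545, 0.049, -39.161, 0.016, 0.01, -0.0], 'position': [0.189, 0.595, 0.242], 'ee_rot': [0.153, 0.988, -0.001, -0.0], 'ft_force': [0.318, 0.702, -0.527], 'torque': [-0.013, 0.064, -0.004], 'grasp_force': 0.0, 'grip_width': 1.003}
top 43.10696607484892 288.1522262120392 216.7612607933764 [ 2.14904404 -2.16058997  0.14496557] [0.06796323 0.52583784 1.61364479]
side 56.7134791895064 280.0479548896128 205.94078536399425 [ 2.39668061 -0.18240867  0.05066943] [-0.51501082  0.17357384  0.96052677]
wrist 67.22191129612185 287.6415207549249 209.51421607449907 [-2.309821   -1.69220345 -0.27946929] [-0.6244172  -0.04151374  0.37894956]
```

View pics/top0.png

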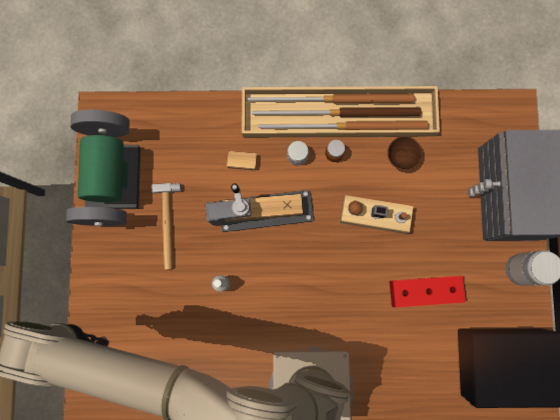

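View pics/side0.png

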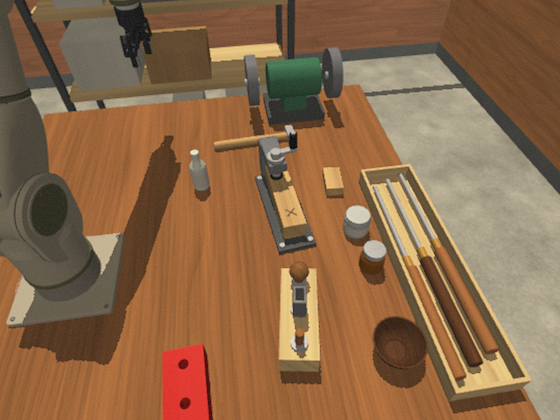

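Top view: clamp knob about (235,188), hub (241,207), cross (287,205), probe (380,211, grey), awl (356,208), scraper (403,216). The red empty rack at (428,291) is the look-alike. The side view shows knob (293,138), cross (291,212) and probe (300,295). Now a close crop.

```bash
cat > h.py <<'E'
from workcell import *
import cv2,numpy as np
def cam(n):
    c=camera(n);R=cv2.Rodrigues(np.array(c["rvec"],float))[0];t=np.array(c["tvec"],float).ravel()
    f=c["color"].shape[0]/2/np.tan(np.radians(c["fov_y"]/2))
    return dict(img=c["color"],R=R,t=t,K=np.array([[f,0,c["cx"]],[0,f,c["cy"]],[0,0,1]]))
def plane(c,uv,z):
    d=c["R"].T@np.linalg.inv(c["K"])@np.array([*uv,1.]);o=-c["R"].T@c["t"]
    return o+d*(z-o[2])/d[2]
def tri(c1,u1,c2,u2):
    P=[c["K"]@np.c_[c["R"],c["t"]] for c in(c1,c2)]
    X=cv2.triangulatePoints(P[0],P[1],np.array(u1,float),np.array(u2,float)).ravel();return X[:3]/X[3]
def proj(c,X):
    p=c["K"]@(c["R"]@np.array(X)+c["t"]);return p[:2]/p[2]
E
python3 - <<'E'
from h import *
T=cam("top");S=cam("side")
a=cv2.resize(T["img"][175:240,200:420],(792,234),interpolation=cv2.INTER_CUBIC)  # 3.6x
b=cv2.resize(S["img"][120:240,235:335],(396,360),interpolation=cv2.INTER_CUBIC) # 3.96x/3x
d=cv2.resize(S["img"][250:370,250:350],(396,360),interpolation=cv2.INTER_CUBIC)
cv2.imwrite("pics/crop.png",np.vstack([a,np.hstack([b,d])])[:,:,::-1])
for n,u,z in(("knobtop",(235,187),.201),("hub",(241,207),.157),("mark",(287,205),.062),("probe",(380,211),.128),("awl",(356,208),.1),("scr",(403,216),.1)):print(n,plane(T,u,z).round(4))
for n,u,z in(("mark",(291,212),.062),("knobtop",(292,129),.201),("probetop",(300,291),.128)):print("S",n,plane(S,u,z).round(4))
E
```

```text
knobtop [0.5891 0.2143 0.201 ]
hub [0.539  0.2009 0.157 ]
mark [0.5588 0.0686 0.062 ]
probe [ 0.5295 -0.2036  0.128 ]
awl [ 0.5429 -0.1372  0.1   ]
scr [ 0.5181 -0.2767  0.1   ]
S mark [0.5604 0.0689 0.062 ]
S knobtop [0.5897 0.2337 0.201 ]
S probetop [ 0.5335 -0.1995  0.128 ]
```

View pics/crop.png

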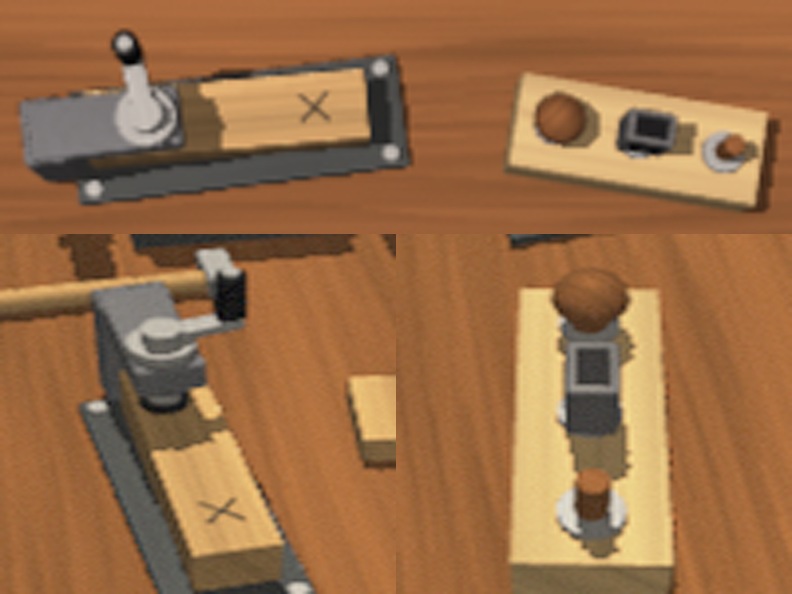

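Run:
```python
from h import *
import workcell
print([n for n in dir(workcell) if not n.startswith('_')], getattr(workcell,'tcp_to_tips',None))
T=cam("top");S=cam("side")
for n,a,b in(("knobtop",(234.7,186.9),(293.3,132.2)),("hub",(240.3,207.2),(275.4,153.7)),("mark",(287.2,204.7),(291.1,212.3)),("probetop",(381.9,210.1),(300,294))):
    X=tri(T,a,S,b);z=dict(knobtop=.201,hub=.157,mark=.062,probetop=.128)[n]
    print(n,X.round(4),plane(T,a,z).round(4),plane(S,b,z).round(4))
# rack top by mask of pale wood in both views
for c,nm,(x0,y0,x1,y1) in((T,"T",(335,190,420,240)),(S,"S",(270,255,325,385))):
    hsv=cv2.cvtColor(c["img"],cv2.COLOR_RGB2HSV);m=np.zeros(hsv.shape[:2],np.uint8)
    m[y0:y1,x0:x1]=cv2.inRange(hsv,(14,60,150),(32,190,255))[y0:y1,x0:x1]
    cs=max(cv2.findContours(cv2.morphologyEx(m,cv2.MORPH_CLOSE,np.ones((9,9))),0,2)[0],key=cv2.contourArea)
    P=np.array([plane(c,p[0],.06)[:2] for p in cs],np.float32)
    print(nm,cv2.minAreaRect(P))
o=get_obs();R=cv2.Rodrigues(np.array([0,0,0.]))[0]
from scipy.spatial.transform import Rotation as Ro
print(Ro.from_quat(o["ee_rot"]).as_matrix().round(3),o["position"])
```

```text
['MotionError', 'camera', 'get_obs', 'hand_in', 'tcp_to_tips'] 0.011
knobtop [0.5891 0.2148 0.2046] [0.5894 0.2151 0.201 ] [0.5907 0.2196 0.201 ]
hub [0.5399 0.2036 0.1488] [0.5384 0.2029 0.157 ] [0.5392 0.194  0.157 ]
mark [0.5601 0.0679 0.0618] [0.5598 0.0679 0.062 ] [0.5605 0.0678 0.062 ]
probetop [ 0.5316 -0.2085  0.1322] [ 0.5321 -0.2092  0.128 ] [ 0.5323 -0.2061  0.128 ]
T ((0.533146321773529, -0.20550958812236786), (0.21311426162719727, 0.08133149147033691), 80.2869644165039)
S ((0.5295864343643188, -0.20954325795173645), (0.29175207018852234, 0.1273764818906784), 81.03326416015625)
[[-0.953  0.302 -0.   ]
 [ 0.302  0.953 -0.   ]
 [ 0.    -0.    -1.   ]] [0.18869807 0.59576911 0.24212727]
```

Call:
apply_moves([
  {"az":6.84,"gripper":0},
  {"az":6.84},
  {"az":6.84},
  {"az":6.84},
  {"az":6.84},
])

```text
invalid input at $.rows[0]: expected keys x, y, z, ax, ay, az, gripper
```

Call:
apply_moves([
  {"az":6.84},
  {"az":6.84},
  {"az":6.84},
  {"az":6.84},
  {"az":6.84},
])

```text
invalid input at $.rows[0]: expected keys x, y, z, ax, ay, az, gripper
```

Call:
apply_moves([
  {"az":6.84},
  {"az":6.84},
  {"x":-20,"y":30},
  {"x":-20,"y":30},
  {"x":-20,"y":30},
])

```text
invalid input at $.rows[0]: expected keys x, y, z, ax, ay, az, gripper
```

Call:
apply_moves([
  {"x":-20,"y":30},
  {"x":-20,"y":30},
  {"x":-20,"y":30},
  {"x":-20,"y":30},
  {"x":-20,"y":30},
])

```text
invalid input at $.rows[0]: expected keys x, y, z, ax, ay, az, gripper
```

All keys are required.

Call:
apply_moves([
  {"x":0,"y":0,"z":0,"ax":0,"ay":0,"az":6.84,"gripper":0},
  {"x":0,"y":0,"z":0,"ax":0,"ay":0,"az":6.84,"gripper":0},
  {"x":0,"y":0,"z":0,"ax":0,"ay":0,"az":6.84,"gripper":0},
  {"x":0,"y":0,"z":0,"ax":0,"ay":0,"az":6.84,"gripper":0},
  {"x":0,"y":0,"z":0,"ax":0,"ay":0,"az":6.84,"gripper":0},
])

```text
clock: 0.77
position: [0.1887, 0.5958, 0.2423]
ee_rot: [0.439, 0.898, 0.0, -0.0]
ft_force: [0.3, -0.3, -0.1]
grip_width: 0.999
grasp_force: 0.0
```

Call:
apply_moves([
  {"x":0,"y":0,"z":0,"ax":0,"ay":0,"az":6.84,"gripper":0},
  {"x":0,"y":0,"z":0,"ax":0,"ay":0,"az":6.84,"gripper":0},
  {"x":0,"y":0,"z":0,"ax":0,"ay":0,"az":6.84,"gripper":0},
  {"x":0,"y":0,"z":0,"ax":0,"ay":0,"az":6.84,"gripper":0},
  {"x":0,"y":0,"z":0,"ax":0,"ay":0,"az":6.84,"gripper":0},
])

```text
clock: 1.18
position: [0.1887, 0.5958, 0.2423]
ee_rot: [0.684, 0.729, -0.0, -0.0]
ft_force: [0.7, 0.8, 0.3]
grip_width: 1.003
grasp_force: 0.0
```

Call:
apply_moves([
  {"x":0,"y":0,"z":0,"ax":0,"ay":0,"az":6.84,"gripper":0},
  {"x":0,"y":0,"z":0,"ax":0,"ay":0,"az":6.84,"gripper":0},
  {"x":-20,"y":30,"z":0,"ax":0,"ay":0,"az":0,"gripper":0},
  {"x":-20,"y":30,"z":0,"ax":0,"ay":0,"az":0,"gripper":0},
  {"x":-20,"y":30,"z":0,"ax":0,"ay":0,"az":0,"gripper":0},
])

```text
clock: 1.6
position: [0.2678, 0.5208, 0.2422]
ee_rot: [0.764, 0.646, 0.0, 0.0]
ft_force: [1.0, 0.7, -0.3]
grip_width: 1.0
grasp_force: 0.0
```

Call:
apply_moves([
  {"x":-20,"y":30,"z":0,"ax":0,"ay":0,"az":0,"gripper":0},
  {"x":-20,"y":30,"z":0,"ax":0,"ay":0,"az":0,"gripper":0},
  {"x":-20,"y":30,"z":0,"ax":0,"ay":0,"az":0,"gripper":0},
  {"x":-20,"y":30,"z":0,"ax":0,"ay":0,"az":0,"gripper":0},
  {"x":-20,"y":30,"z":0,"ax":0,"ay":0,"az":0,"gripper":0},
])

```text
clock: 2.02
position: [0.3995, 0.3965, 0.2425]
ee_rot: [0.764, 0.645, 0.0, -0.0]
ft_force: [1.7, 1.2, 0.4]
grip_width: 0.998
grasp_force: 0.0
```

Call:
apply_moves([
  {"x":-21,"y":31,"z":0,"ax":0,"ay":0,"az":0,"gripper":0},
  {"x":-21,"y":31,"z":0,"ax":0,"ay":0,"az":0,"gripper":0},
  {"x":-21,"y":31,"z":0,"ax":0,"ay":0,"az":0,"gripper":0},
  {"x":-21,"y":31,"z":0,"ax":0,"ay":0,"az":0,"gripper":0},
  {"x":-21,"y":31,"z":0,"ax":0,"ay":0,"az":0,"gripper":0},
])

```text
clock: 2.43
position: [0.5348, 0.267, 0.2426]
ee_rot: [0.764, 0.645, 0.0, -0.0]
ft_force: [0.4, 0.6, -0.4]
grip_width: 0.997
grasp_force: 0.0
```

Run:
```python
from h import *
W=cam("wrist");im=W["img"].copy()
print(get_obs()["position"].round(4), (-W["R"].T@W["t"]).round(3))
cv2.imwrite("pics/w1.png",im[:,:,::-1])
for n,X in(("knob",(.5895,.2155,.201)),("hub",(.5385,.2025,.157)),("mark",(.56,.068,.062))):print(n,proj(W,X).round(1))
```

```text
[0.5399 0.2593 0.2426] [0.548 0.348 0.373]
knob [385.4 307. ]
hub [305.9 295.9]
mark [335.7 342. ]
```

View pics/w1.png

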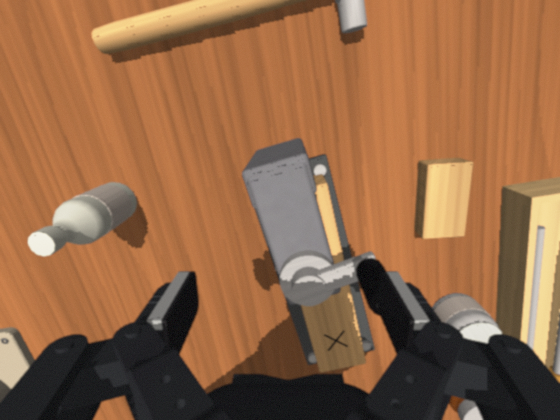

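The cross is at (337,341), as predicted. The hub boss is near (309,287), and the knob is half hidden behind the right finger at about (375,270). Moving over the knob to look at it between the fingers.

Call:
apply_moves([
  {"x":-12,"y":19,"z":0,"ax":0,"ay":0,"az":0,"gripper":0},
  {"x":-12,"y":19,"z":0,"ax":0,"ay":0,"az":0,"gripper":0},
  {"x":-11,"y":18,"z":0,"ax":0,"ay":0,"az":0,"gripper":0},
  {"x":0,"y":0,"z":0,"ax":0,"ay":0,"az":0,"gripper":0},
  {"x":0,"y":0,"z":0,"ax":0,"ay":0,"az":0,"gripper":0},
])

```text
clock: 2.9
position: [0.5835, 0.2233, 0.2421]
ee_rot: [0.765, 0.644, -0.0, 0.0]
ft_force: [-0.5, 0.4, -0.0]
grip_width: 1.005
grasp_force: 0.0
```

Run:
```python
from h import *
W=cam("wrist");im=W["img"].copy()
print(get_obs()["position"].round(4), (-W["R"].T@W["t"]).round(3))
for n,X in(("knob",(.5895,.2155,.201)),("hub",(.5385,.2025,.157)),("mark",(.56,.068,.062)),("tcp",get_obs()["position"])):print(n,proj(W,X).round(1))
cv2.imwrite("pics/w2.png",cv2.resize(im[150:420,130:490],None,fx=2.2,fy=2.2,interpolation=cv2.INTER_CUBIC)[:,:,::-1])
```

```text
[0.5828 0.2246 0.2421] [0.597 0.305 0.372]
knob [299.7 258.5]
hub [233.8 256.7]
mark [290.3 317.9]
tcp [285.9 284.3]
```

View pics/w2.png

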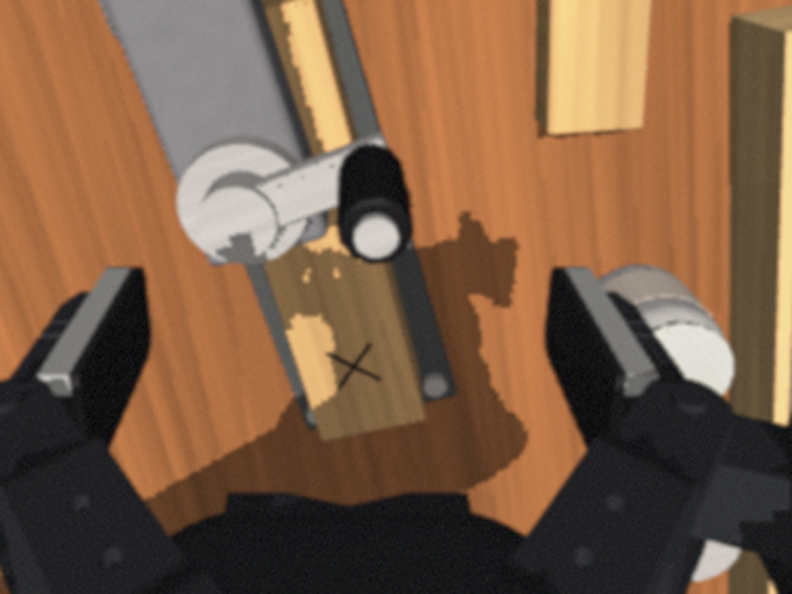

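Knob top at crop (376,233), full picture (301,256). Hub boss about (241,247), cross (290.5,314.5). All are near the predictions.

Run:
```python
from h import *
W=cam("wrist")
o=get_obs();p=o["position"]
for n,u,z in(("knob",(300.9,255.9),.201),("hub",(241,247),.157),("mark",(290.5,314.5),.062)):
    X=plane(W,u,z);d=X-p;print(n,X.round(4),"tool x,y mm",(1e3*np.array([d[:2]@[.169,.986],d[:2]@[.986,-.169]])).round(1))
from scipy.spatial.transform import Rotation as Ro
print(p,Ro.from_quat(o["ee_rot"]).as_matrix().round(3),o["joint_pos"].round(2) if hasattr(o["joint_pos"],"round") else o["joint_pos"])
```

```text
knob [0.5897 0.2184 0.201 ] tool x,y mm [-5.5  8.3]
hub [0.5449 0.2108 0.157 ] tool x,y mm [-20.7 -34.6]
mark [0.5605 0.0741 0.062 ] tool x,y mm [-152.8    3.9]
[0.58246141 0.22530078 0.24216915] [[ 0.167  0.986 -0.   ]
 [ 0.986 -0.167  0.   ]
 [ 0.    -0.001 -1.   ]] [-0.78  0.34  0.44  1.48 -0.15  1.35 -0.5 ]
```

Call:
apply_moves([
  {"x":-7.5,"y":8.5,"z":0,"ax":0,"ay":0,"az":0,"gripper":0},
  {"x":0,"y":0,"z":20,"ax":0,"ay":0,"az":0,"gripper":0},
  {"x":0,"y":0,"z":25,"ax":0,"ay":0,"az":0,"gripper":0},
  {"x":0,"y":0,"z":20,"ax":0,"ay":0,"az":0,"gripper":0},
  {"x":0,"y":0,"z":0,"ax":0,"ay":0,"az":0,"gripper":0},
], newtons=30)

```text
clock: 3.42
position: [0.588, 0.2152, 0.1732]
ee_rot: [0.764, 0.645, -0.003, -0.001]
ft_force: [-0.9, 0.0, -0.1]
grip_width: 1.001
grasp_force: 0.0
```

Call:
apply_moves([
  {"x":0,"y":0,"z":0,"ax":0,"ay":0,"az":0,"gripper":0.6},
  {"x":0,"y":0,"z":0,"ax":0,"ay":0,"az":0,"gripper":1},
  {"x":0,"y":0,"z":0,"ax":0,"ay":0,"az":0,"gripper":1},
  {"x":0,"y":0,"z":0,"ax":0,"ay":0,"az":0,"gripper":1},
  {"x":0,"y":0,"z":0,"ax":0,"ay":0,"az":0,"gripper":1},
])

```text
clock: 3.83
position: [0.5906, 0.2158, 0.1784]
ee_rot: [0.764, 0.645, 0.001, 0.0]
ft_force: [0.1, 0.6, 0.1]
grip_width: 0.299
grasp_force: 0.0
```

Call:
apply_moves([
  {"x":0,"y":0,"z":0,"ax":0,"ay":0,"az":0,"gripper":1},
  {"x":0,"y":0,"z":0,"ax":0,"ay":0,"az":0,"gripper":1},
  {"x":0,"y":0,"z":0,"ax":0,"ay":0,"az":0,"gripper":1},
])

```text
clock: 4.08
position: [0.5903, 0.2158, 0.1783]
ee_rot: [0.764, 0.645, 0.001, -0.0]
ft_force: [-1.9, -0.4, 5.3]
grip_width: 0.254
grasp_force: 30.1
```

Call:
apply_moves([
  {"x":-16.9,"y":3.8,"z":0,"ax":0,"ay":0,"az":0,"gripper":1},
  {"x":-17.2,"y":-2.3,"z":0,"ax":0,"ay":0,"az":0,"gripper":1},
  {"x":-15.4,"y":-8.0,"z":0,"ax":0,"ay":0,"az":0,"gripper":1},
  {"x":-11.7,"y":-12.8,"z":0,"ax":0,"ay":0,"az":0,"gripper":1},
  {"x":0,"y":0,"z":0,"ax":0,"ay":0,"az":0,"gripper":1},
])

```text
clock: 4.5
position: [0.5596, 0.1581, 0.1783]
ee_rot: [0.764, 0.645, 0.001, -0.001]
ft_force: [-2.4, -1.2, 3.0]
grip_width: 0.254
grasp_force: 30.3
```

Run:
```python
from h import *
o=get_obs();print(o["position"],o["ee_rot"],o["ft_force"],o["grip_width"])
S=cam("side");T=cam("top");print(get_obs()["ft_force"])
cv2.imwrite("pics/c1.png",np.hstack([cv2.resize(S["img"][80:240,200:350],(396,422),interpolation=2),cv2.resize(T["img"][150:250,185:285],(400,422),interpolation=2)])[:,:,::-1])
```

```text
[0.55961165 0.15809781 0.17834862] [ 0.76435471  0.64479486  0.00087517 -0.00084412] [-2.41716381 -1.19473352  2.99660419] 0.2536783268891511
[-2.07199359  0.17743896  7.39377352]
```

View pics/c1.png

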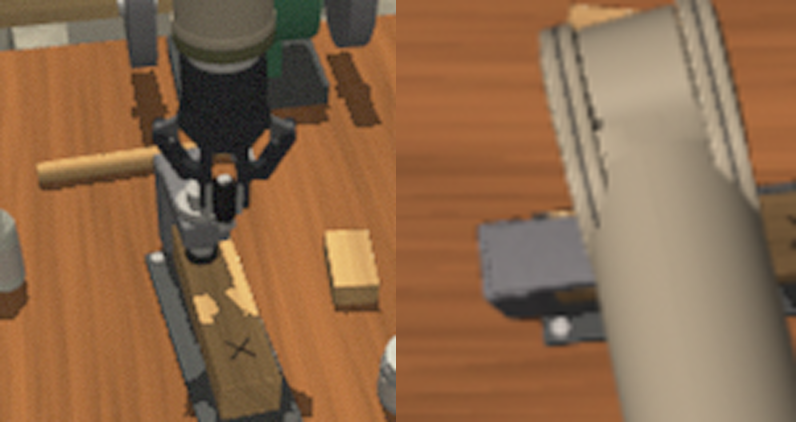

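Side view: the knob is held between the fingers and turns with the gripper, with small forces. Continuing.

Call:
apply_moves([
  {"x":-6.6,"y":-16.0,"z":0,"ax":0,"ay":0,"az":0,"gripper":1},
  {"x":-0.8,"y":-17.3,"z":0,"ax":0,"ay":0,"az":0,"gripper":1},
  {"x":5.2,"y":-16.6,"z":0,"ax":0,"ay":0,"az":0,"gripper":1},
  {"x":10.6,"y":-13.8,"z":0,"ax":0,"ay":0,"az":0,"gripper":1},
  {"x":14.6,"y":-9.3,"z":0,"ax":0,"ay":0,"az":0,"gripper":1},
])

```text
clock: 5.02
position: [0.4929, 0.1923, 0.1782]
ee_rot: [0.765, 0.644, 0.0, 0.001]
ft_force: [4.8, -2.6, 5.8]
grip_width: 0.25
grasp_force: 30.7
```

Call:
apply_moves([
  {"x":17.0,"y":-3.8,"z":0,"ax":0,"ay":0,"az":0,"gripper":1},
  {"x":17.2,"y":2.3,"z":0,"ax":0,"ay":0,"az":0,"gripper":1},
  {"x":15.4,"y":8.0,"z":0,"ax":0,"ay":0,"az":0,"gripper":1},
  {"x":11.7,"y":12.8,"z":0,"ax":0,"ay":0,"az":0,"gripper":1},
  {"x":6.6,"y":16.0,"z":0,"ax":0,"ay":0,"az":0,"gripper":1},
])

```text
clock: 5.43
position: [0.5399, 0.2552, 0.1781]
ee_rot: [0.764, 0.646, 0.0, 0.001]
ft_force: [-2.4, -10.5, 10.2]
grip_width: 0.248
grasp_force: 31.3
```

Call:
apply_moves([
  {"x":0.8,"y":17.3,"z":0,"ax":0,"ay":0,"az":0,"gripper":1},
  {"x":-5.2,"y":16.6,"z":0,"ax":0,"ay":0,"az":0,"gripper":1},
  {"x":-10.6,"y":13.8,"z":0,"ax":0,"ay":0,"az":0,"gripper":1},
  {"x":-14.6,"y":9.3,"z":0,"ax":0,"ay":0,"az":0,"gripper":1},
  {"x":0,"y":0,"z":0,"ax":0,"ay":0,"az":0,"gripper":1},
])

```text
clock: 5.85
position: [0.5912, 0.2122, 0.1782]
ee_rot: [0.765, 0.644, -0.001, 0.0]
ft_force: [-6.5, -3.5, 11.3]
grip_width: 0.249
grasp_force: 31.6
```

Call:
apply_moves([
  {"x":-17.5,"y":3.0,"z":0,"ax":0,"ay":0,"az":0,"gripper":1},
  {"x":-17.2,"y":-2.3,"z":0,"ax":0,"ay":0,"az":0,"gripper":1},
  {"x":-15.4,"y":-8.0,"z":0,"ax":0,"ay":0,"az":0,"gripper":1},
  {"x":-11.7,"y":-12.8,"z":0,"ax":0,"ay":0,"az":0,"gripper":1},
  {"x":-6.6,"y":-16.0,"z":0,"ax":0,"ay":0,"az":0,"gripper":1},
])

```text
clock: 6.27
position: [0.5444, 0.1545, 0.1782]
ee_rot: [0.764, 0.645, 0.002, 0.0]
ft_force: [2.2, 8.9, 2.7]
grip_width: 0.247
grasp_force: 30.8
```

Call:
apply_moves([
  {"x":-0.8,"y":-17.3,"z":0,"ax":0,"ay":0,"az":0,"gripper":1},
  {"x":5.2,"y":-16.6,"z":0,"ax":0,"ay":0,"az":0,"gripper":1},
  {"x":0,"y":0,"z":0,"ax":0,"ay":0,"az":0,"gripper":1},
])

```text
clock: 6.52
position: [0.5094, 0.1663, 0.1782]
ee_rot: [0.763, 0.646, 0.001, -0.0]
ft_force: [-1.5, -0.1, 7.7]
grip_width: 0.245
grasp_force: 31.4
```

Call:
apply_moves([
  {"x":4.7,"y":-7.3,"z":0,"ax":0,"ay":0,"az":0,"gripper":1},
  {"x":5.9,"y":-6.4,"z":0,"ax":0,"ay":0,"az":0,"gripper":1},
  {"x":0,"y":0,"z":0,"ax":0,"ay":0,"az":0,"gripper":1},
])

```text
clock: 6.77
position: [0.4988, 0.1787, 0.1782]
ee_rot: [0.764, 0.646, 0.001, 0.0]
ft_force: [-2.9, 0.6, 9.7]
grip_width: 0.248
grasp_force: 31.5
```

Call:
apply_moves([
  {"x":6.9,"y":-5.3,"z":0,"ax":0,"ay":0,"az":0,"gripper":1},
  {"x":7.7,"y":-4.0,"z":0,"ax":0,"ay":0,"az":0,"gripper":1},
  {"x":0,"y":0,"z":0,"ax":0,"ay":0,"az":0,"gripper":1},
])

```text
clock: 7.02
position: [0.4924, 0.1949, 0.1782]
ee_rot: [0.764, 0.646, 0.001, 0.0]
ft_force: [-1.8, 1.6, 9.2]
grip_width: 0.248
grasp_force: 31.4
```

Call:
apply_moves([
  {"x":8.3,"y":-2.6,"z":0,"ax":0,"ay":0,"az":0,"gripper":1},
  {"x":8.6,"y":-1.1,"z":0,"ax":0,"ay":0,"az":0,"gripper":1},
  {"x":0,"y":0,"z":0,"ax":0,"ay":0,"az":0,"gripper":1},
])

```text
clock: 7.27
position: [0.492, 0.2123, 0.1782]
ee_rot: [0.764, 0.646, 0.001, 0.0]
ft_force: [0.1, 1.5, 8.2]
grip_width: 0.248
grasp_force: 31.5
```

Call:
apply_moves([
  {"x":8.7,"y":0.4,"z":0,"ax":0,"ay":0,"az":0,"gripper":1},
  {"x":8.5,"y":1.9,"z":0,"ax":0,"ay":0,"az":0,"gripper":1},
  {"x":0,"y":0,"z":0,"ax":0,"ay":0,"az":0,"gripper":1},
])

```text
clock: 7.52
position: [0.4975, 0.2287, 0.1782]
ee_rot: [0.764, 0.645, 0.001, 0.0]
ft_force: [0.3, 2.2, 8.3]
grip_width: 0.248
grasp_force: 31.5
```

Call:
apply_moves([
  {"x":8.1,"y":3.3,"z":0,"ax":0,"ay":0,"az":0,"gripper":1},
  {"x":7.3,"y":4.7,"z":0,"ax":0,"ay":0,"az":0,"gripper":1},
  {"x":0,"y":0,"z":0,"ax":0,"ay":0,"az":0,"gripper":1},
])

```text
clock: 7.77
position: [0.5082, 0.2422, 0.1782]
ee_rot: [0.764, 0.645, 0.001, 0.0]
ft_force: [1.4, 1.3, 9.1]
grip_width: 0.248
grasp_force: 31.5
```

Call:
apply_moves([
  {"x":6.4,"y":5.9,"z":0,"ax":0,"ay":0,"az":0,"gripper":1},
  {"x":5.3,"y":6.9,"z":0,"ax":0,"ay":0,"az":0,"gripper":1},
  {"x":0,"y":0,"z":0,"ax":0,"ay":0,"az":0,"gripper":1},
])

```text
clock: 8.02
position: [0.523, 0.2513, 0.1782]
ee_rot: [0.764, 0.645, 0.001, 0.0]
ft_force: [1.7, 0.2, 8.2]
grip_width: 0.249
grasp_force: 31.6
```

Call:
apply_moves([
  {"x":4.0,"y":7.7,"z":0,"ax":0,"ay":0,"az":0,"gripper":1},
  {"x":2.6,"y":8.3,"z":0,"ax":0,"ay":0,"az":0,"gripper":1},
  {"x":0,"y":0,"z":0,"ax":0,"ay":0,"az":0,"gripper":1},
])

```text
clock: 8.27
position: [0.535, 0.255, 0.1778]
ee_rot: [0.764, 0.646, -0.004, -0.003]
ft_force: [-25.7, -3.6, 24.3]
grip_width: 0.246
grasp_force: 33.5
```

The stop is reached (tangential 26 N, about 633° turned, which fits 3.06 rad at the start). Relaxing the push slightly, then releasing and rising.

Call:
apply_moves([
  {"x":-1,"y":-4,"z":0,"ax":0,"ay":0,"az":0,"gripper":1},
  {"x":0,"y":0,"z":0,"ax":0,"ay":0,"az":0,"gripper":1},
  {"x":0,"y":0,"z":0,"ax":0,"ay":0,"az":0,"gripper":1},
])

```text
clock: 8.52
position: [0.5341, 0.2547, 0.1781]
ee_rot: [0.764, 0.645, 0.0, -0.0]
ft_force: [-3.4, -0.1, 11.3]
grip_width: 0.248
grasp_force: 31.9
```

Call:
apply_moves([
  {"x":0,"y":0,"z":0,"ax":0,"ay":0,"az":0,"gripper":0},
  {"x":0,"y":0,"z":0,"ax":0,"ay":0,"az":0,"gripper":0},
  {"x":0,"y":0,"z":0,"ax":0,"ay":0,"az":0,"gripper":0},
  {"x":0,"y":0,"z":0,"ax":0,"ay":0,"az":0,"gripper":0},
  {"x":0,"y":0,"z":0,"ax":0,"ay":0,"az":0,"gripper":0},
])

```text
clock: 8.93
position: [0.534, 0.2536, 0.177]
ee_rot: [0.764, 0.645, -0.0, -0.0]
ft_force: [-0.2, 0.9, -0.1]
grip_width: 0.938
grasp_force: 0.0
```

Call:
apply_moves([
  {"x":0,"y":0,"z":-15,"ax":0,"ay":0,"az":0,"gripper":0},
  {"x":0,"y":0,"z":-30,"ax":0,"ay":0,"az":0,"gripper":0},
  {"x":0,"y":0,"z":-30,"ax":0,"ay":0,"az":0,"gripper":0},
  {"x":0,"y":0,"z":0,"ax":0,"ay":0,"az":0,"gripper":0},
  {"x":-20,"y":3,"z":0,"ax":0,"ay":0,"az":0,"gripper":0},
])

```text
clock: 9.35
position: [0.5337, 0.2376, 0.2538]
ee_rot: [0.762, 0.647, 0.002, -0.0]
ft_force: [0.8, 0.5, -1.6]
grip_width: 1.001
grasp_force: 0.0
```

Call:
apply_moves([
  {"x":-32,"y":5,"z":0,"ax":0,"ay":0,"az":0,"gripper":0},
  {"x":-32,"y":5,"z":0,"ax":0,"ay":0,"az":0,"gripper":0},
  {"x":-32,"y":5,"z":0,"ax":0,"ay":0,"az":0,"gripper":0},
  {"x":-32,"y":5,"z":0,"ax":0,"ay":0,"az":0,"gripper":0},
  {"x":-32,"y":5,"z":0,"ax":0,"ay":0,"az":0,"gripper":0},
])

```text
clock: 9.77
position: [0.5313, 0.0699, 0.2522]
ee_rot: [0.764, 0.645, 0.0, -0.0]
ft_force: [0.2, 0.2, 0.1]
grip_width: 0.999
grasp_force: 0.0
```

Call:
apply_moves([
  {"x":-32,"y":5,"z":0,"ax":0,"ay":0,"az":0,"gripper":0},
  {"x":-32,"y":5,"z":0,"ax":0,"ay":0,"az":0,"gripper":0},
  {"x":-32,"y":5,"z":0,"ax":0,"ay":0,"az":0,"gripper":0},
  {"x":-32,"y":5,"z":0,"ax":0,"ay":0,"az":0,"gripper":0},
  {"x":-32,"y":5,"z":0,"ax":0,"ay":0,"az":0,"gripper":0},
])

```text
clock: 10.18
position: [0.5291, -0.092, 0.2523]
ee_rot: [0.764, 0.645, 0.0, 0.0]
ft_force: [1.1, 0.2, -0.5]
grip_width: 0.996
grasp_force: 0.0
```

Call:
apply_moves([
  {"x":-32,"y":5,"z":0,"ax":0,"ay":0,"az":0,"gripper":0},
  {"x":-32,"y":5,"z":0,"ax":0,"ay":0,"az":0,"gripper":0},
  {"x":-22,"y":5,"z":0,"ax":0,"ay":0,"az":0,"gripper":0},
  {"x":0,"y":0,"z":0,"ax":0,"ay":0,"az":0,"gripper":0},
  {"x":0,"y":0,"z":0,"ax":0,"ay":0,"az":0,"gripper":0},
])

```text
clock: 10.6
position: [0.5293, -0.1793, 0.2521]
ee_rot: [0.765, 0.644, -0.0, 0.0]
ft_force: [-0.2, 0.5, -0.4]
grip_width: 1.001
grasp_force: 0.0
```

Run:
```python
from h import *
W=cam("wrist");S=cam("side");T=cam("top")
p=get_obs()["position"];print(p)
for n,X in(("probe",(.532,-.207,.128)),("tcp",p)):print(n,proj(W,X).round(1))
cv2.imwrite("pics/w3.png",np.vstack([cv2.resize(W["img"][150:420,100:480],(720,400),interpolation=2),cv2.resize(S["img"][90:250,220:364],(360,200),interpolation=2).__class__(0) if 0 else np.hstack([cv2.resize(S["img"][100:200,230:320],(360,200),interpolation=2),cv2.resize(T["img"][175:225,190:280],(360,200),interpolation=2)])])[:,:,::-1])
```

```text
[ 0.52995142 -0.17651373  0.25208155]
probe [296.2 234.7]
tcp [288.3 281.2]
```

View pics/w3.png

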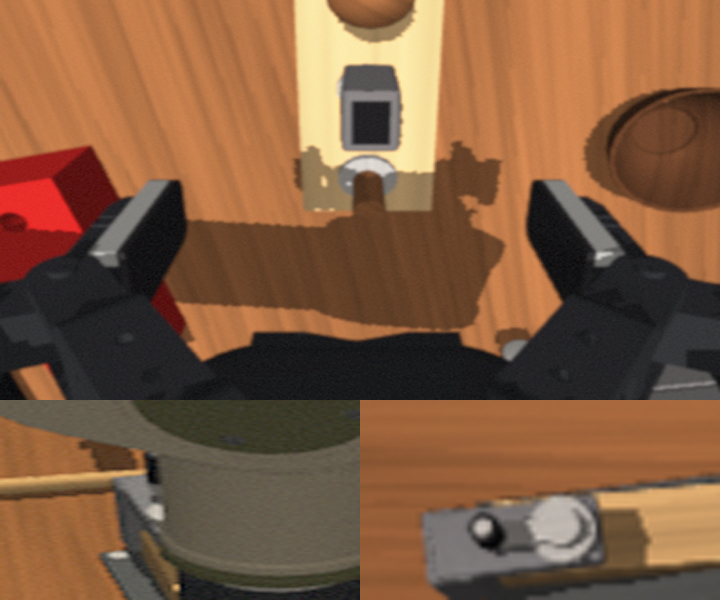

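The probe top is centred at full-picture (296,234), as predicted. The knob now points at the column.

Call:
apply_moves([
  {"x":-15.5,"y":3.6,"z":0,"ax":0,"ay":0,"az":0,"gripper":0},
  {"x":-15.5,"y":3.6,"z":0,"ax":0,"ay":0,"az":0,"gripper":0},
  {"x":0,"y":0,"z":35,"ax":0,"ay":0,"az":0,"gripper":0},
  {"x":0,"y":0,"z":35,"ax":0,"ay":0,"az":0,"gripper":0},
  {"x":0,"y":0,"z":30,"ax":0,"ay":0,"az":0,"gripper":0},
], newtons=50)

```text
clock: 11.17
position: [0.5317, -0.2082, 0.1506]
ee_rot: [0.764, 0.646, 0.0, -0.0]
ft_force: [0.0, 0.9, -0.7]
grip_width: 1.0
grasp_force: 0.0
```

Call:
apply_moves([
  {"x":0,"y":0,"z":30,"ax":0,"ay":0,"az":0,"gripper":0},
  {"x":0,"y":0,"z":25,"ax":0,"ay":0,"az":0,"gripper":0},
  {"x":0,"y":0,"z":0,"ax":0,"ay":0,"az":0,"gripper":0},
  {"x":0,"y":0,"z":0,"ax":0,"ay":0,"az":0,"gripper":0},
  {"x":0,"y":0,"z":0,"ax":0,"ay":0,"az":0,"gripper":0},
])

```text
clock: 11.58
position: [0.5326, -0.2093, 0.0989]
ee_rot: [0.764, 0.645, 0.001, 0.001]
ft_force: [0.2, 0.1, 0.5]
grip_width: 0.996
grasp_force: 0.0
```

Call:
apply_moves([
  {"x":0,"y":0,"z":0,"ax":0,"ay":0,"az":0,"gripper":0.5},
  {"x":0,"y":0,"z":0,"ax":0,"ay":0,"az":0,"gripper":0.6},
  {"x":0,"y":0,"z":0,"ax":0,"ay":0,"az":0,"gripper":0.65},
  {"x":0,"y":0,"z":0,"ax":0,"ay":0,"az":0,"gripper":0.7},
  {"x":0,"y":0,"z":0,"ax":0,"ay":0,"az":0,"gripper":1},
])

```text
clock: 12.0
position: [0.5318, -0.2095, 0.0978]
ee_rot: [0.764, 0.645, 0.0, 0.0]
ft_force: [0.0, 0.6, 4.7]
grip_width: 0.321
grasp_force: 49.2
```

Call:
apply_moves([
  {"x":0,"y":0,"z":0,"ax":0,"ay":0,"az":0,"gripper":1},
  {"x":0,"y":0,"z":0,"ax":0,"ay":0,"az":0,"gripper":1},
  {"x":0,"y":0,"z":0,"ax":0,"ay":0,"az":0,"gripper":1},
  {"x":0,"y":0,"z":0,"ax":0,"ay":0,"az":0,"gripper":1},
])

```text
clock: 12.33
position: [0.5318, -0.2095, 0.0978]
ee_rot: [0.764, 0.645, 0.0, 0.0]
ft_force: [-1.1, 1.2, 6.9]
grip_width: 0.323
grasp_force: 49.5
```

Call:
apply_moves([
  {"x":0,"y":0,"z":-8,"ax":0,"ay":0,"az":0,"gripper":1},
  {"x":0,"y":0,"z":-20,"ax":0,"ay":0,"az":0,"gripper":1},
  {"x":0,"y":0,"z":-32,"ax":0,"ay":0,"az":0,"gripper":1},
  {"x":0,"y":0,"z":-35,"ax":0,"ay":0,"az":0,"gripper":1},
  {"x":0,"y":0,"z":-35,"ax":0,"ay":0,"az":0,"gripper":1},
])

```text
clock: 12.75
position: [0.5308, -0.2096, 0.2286]
ee_rot: [0.764, 0.645, -0.001, -0.0]
ft_force: [0.7, 0.1, -2.3]
grip_width: 0.323
grasp_force: 50.3
```

Call:
apply_moves([
  {"x":0,"y":0,"z":0,"ax":0,"ay":0,"az":0,"gripper":1},
  {"x":20,"y":-2,"z":0,"ax":0,"ay":0,"az":0,"gripper":1},
  {"x":30,"y":-2,"z":0,"ax":0,"ay":0,"az":0,"gripper":1},
  {"x":30,"y":-2,"z":0,"ax":0,"ay":0,"az":0,"gripper":1},
  {"x":30,"y":-2,"z":0,"ax":0,"ay":0,"az":0,"gripper":1},
])

```text
clock: 13.17
position: [0.5418, -0.0987, 0.2273]
ee_rot: [0.764, 0.645, -0.0, -0.0]
ft_force: [0.8, 0.4, -1.2]
grip_width: 0.321
grasp_force: 50.5
```

Call:
apply_moves([
  {"x":30,"y":-2,"z":0,"ax":0,"ay":0,"az":0,"gripper":1},
  {"x":30,"y":-2,"z":0,"ax":0,"ay":0,"az":0,"gripper":1},
  {"x":30,"y":-2,"z":0,"ax":0,"ay":0,"az":0,"gripper":1},
  {"x":30,"y":-2,"z":0,"ax":0,"ay":0,"az":0,"gripper":1},
  {"x":25,"y":-1,"z":0,"ax":0,"ay":0,"az":0,"gripper":1},
])

```text
clock: 13.58
position: [0.5573, 0.0471, 0.2272]
ee_rot: [0.764, 0.646, -0.0, -0.0]
ft_force: [1.1, 0.1, -2.0]
grip_width: 0.323
grasp_force: 50.5
```

Call:
apply_moves([
  {"x":15,"y":-1,"z":0,"ax":0,"ay":0,"az":0,"gripper":1},
  {"x":8,"y":0,"z":10,"ax":0,"ay":0,"az":0,"gripper":1},
  {"x":0,"y":0,"z":20,"ax":0,"ay":0,"az":0,"gripper":1},
  {"x":0,"y":0,"z":10,"ax":0,"ay":0,"az":0,"gripper":1},
  {"x":0,"y":0,"z":0,"ax":0,"ay":0,"az":0,"gripper":1},
])

```text
clock: 14.0
position: [0.5588, 0.0663, 0.1843]
ee_rot: [0.765, 0.645, -0.002, -0.001]
ft_force: [-0.5, -0.0, -2.6]
grip_width: 0.321
grasp_force: 50.5
```

Run:
```python
from h import *
W=cam("wrist");S=cam("side")
o=get_obs();p=o["position"];print(p,o["ee_rot"],o["ft_force"])
for c,n in((W,"W"),(S,"S")):
    for m,X in(("mark",(.560,.068,.062)),("tip",p-[0,0,.088])):print(n,m,proj(c,X).round(1))
cv2.imwrite("pics/m1.png",np.hstack([cv2.resize(W["img"][200:380,180:380],(400,360),interpolation=2),cv2.resize(S["img"][140:260,225:358],(400,360),interpolation=2)])[:,:,::-1])
```

```text
[0.56028202 0.06640142 0.18710162] [ 7.64648927e-01  6.44446834e-01 -5.43000860e-04 -3.24650893e-05] [-0.31933447  0.0695473  -1.57665488]
W mark [289.4 203.7]
W tip [290.2 221.3]
S mark [290.9 212.3]
S tip [291.2 203. ]
```

View pics/m1.png

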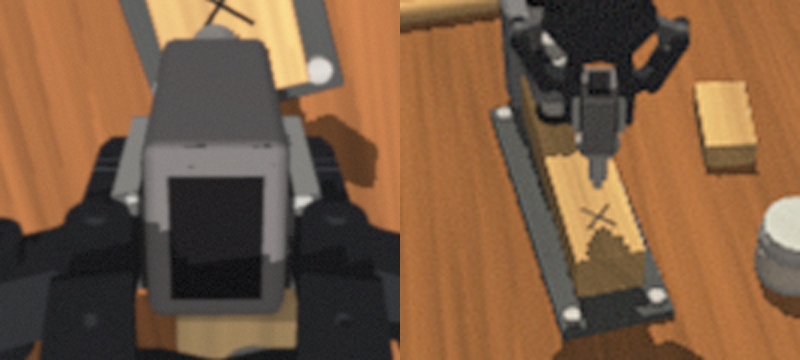

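Side view: cross at full-picture (290.5,211.7), pin tip at (290.5,202.3). Both sit about 0.6 px from their predictions, so the grasp offset holds. Descending to just above the mark.

Call:
apply_moves([
  {"x":1.6,"y":0,"z":12,"ax":0,"ay":0,"az":0,"gripper":1},
  {"x":0,"y":0,"z":12,"ax":0,"ay":0,"az":0,"gripper":1},
  {"x":0,"y":0,"z":6,"ax":0,"ay":0,"az":0,"gripper":1},
  {"x":0,"y":0,"z":3,"ax":0,"ay":0,"az":0,"gripper":1},
  {"x":0,"y":0,"z":0,"ax":0,"ay":0,"az":0,"gripper":1},
])

```text
clock: 14.52
position: [0.5602, 0.069, 0.1533]
ee_rot: [0.764, 0.645, -0.001, -0.0]
ft_force: [0.2, 0.3, -1.4]
grip_width: 0.319
grasp_force: 50.5
```

Call:
apply_moves([
  {"x":0,"y":0,"z":0,"ax":0,"ay":0,"az":0,"gripper":1},
  {"x":0,"y":0,"z":0,"ax":0,"ay":0,"az":0,"gripper":1},
])

```text
clock: 14.68
position: [0.561, 0.0691, 0.1547]
ee_rot: [0.764, 0.645, 0.0, 0.0]
ft_force: [0.1, 0.1, -1.5]
grip_width: 0.323
grasp_force: 50.5
```

Run:
```python
from h import *
S=cam("side")
o=get_obs();p=o["position"];print(p,o["ee_rot"],o["ft_force"])
for m,X in(("mark",(.5603,.068,.062)),("tip",p-[0,0,.088]),("mark+1x",(.5613,.068,.062)),("mark+1y",(.5603,.069,.062))):print(m,proj(S,X).round(2))
I=[camera("side")["color"].astype(float) for _ in range(4)]
a=np.mean(I,0).astype(np.uint8)[180:230,257:324]
cv2.imwrite("pics/m2.png",cv2.resize(a,None,fx=11.9,fy=11.9,interpolation=2)[:,:,::-1])
```

```text
[0.56106511 0.06918342 0.15475963] [7.64137002e-01 6.45053854e-01 3.85009130e-04 1.34461701e-04] [ 0.00817173  0.50452408 -1.54624672]
mark [291.01 212.26]
tip [291.24 210.67]
mark+1x [291.39 212.21]
mark+1y [290.95 211.97]
```

View pics/m2.png

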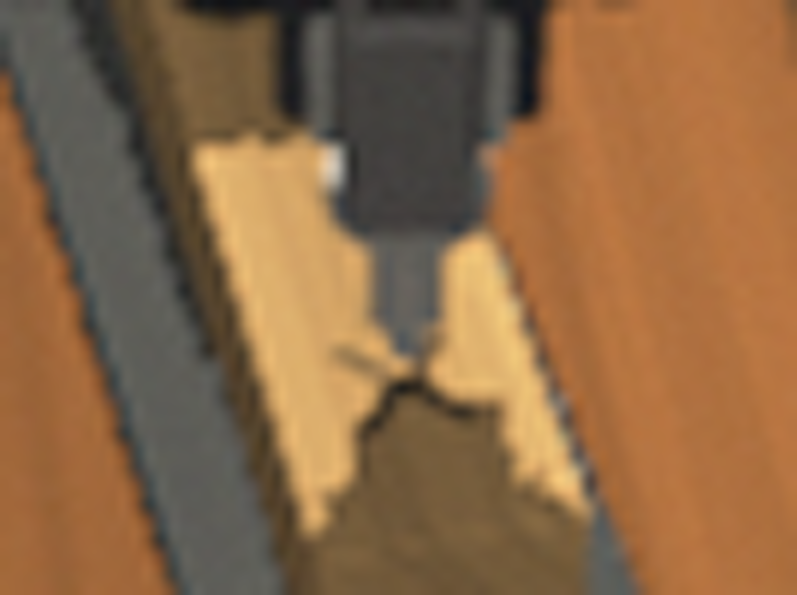

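Side: pin end near crop (407,354), cross centre near (401,379), so the alignment is close. I'll refine the cross centre with centroids from the unobstructed first pictures.

Run:
```python
from h import *
T=cam("top");S=cam("side");W=cam("wrist");p=get_obs()["position"]
def dark(img,u,v,r):
    g=cv2.cvtColor(img,cv2.COLOR_BGR2GRAY).astype(np.float32)
    x0,y0=int(u-r),int(v-r);a=g[y0:y0+2*r+1,x0:x0+2*r+1]
    bg=cv2.morphologyEx(a,cv2.MORPH_CLOSE,np.ones((7,7)));w=bg-a;w[w<0.35*w.max()]=0
    yy,xx=np.mgrid[:a.shape[0],:a.shape[1]];return np.array([x0+(w*xx).sum()/w.sum(),y0+(w*yy).sum()/w.sum()])
ti=cv2.imread("pics/top0.png");si=cv2.imread("pics/side0.png")
mt,ms=dark(ti,287,204,6),dark(si,291,212,8)
print("mark",mt,ms,plane(T,mt,.062).round(4),plane(S,ms,.062).round(4),tri(T,mt,S,ms).round(4))
# dark window of probe top in initial pictures
def win(img,box,lo,hi):
    g=cv2.cvtColor(img,cv2.COLOR_BGR2GRAY);x0,y0,x1,y1=box;m=cv2.inRange(g[y0:y1,x0:x1],lo,hi)
    n,l,s,c=cv2.connectedComponentsWithStats(m);i=1+np.argmax(s[1:,4]);return c[i]+[x0,y0],s[i]
wi=W["img"][:,:,::-1].copy()
c,s=win(wi,(255,275,325,365),0,45);print("wrist win",c,s)
X=plane(W,c,p[2]+.03);d=X-p;print("probe in tool x,y mm",1e3*(d[:2]@[.167,.986]),1e3*(d[:2]@[.986,-.167]))
c,s=win(si,(290,280,310,305),0,75);print("side win",c,s,plane(S,c,.128))
c,s=win(ti,(372,203,392,220),0,60);print("top win",c,s,plane(T,c,.128))
```

```text
mark [287.08       204.37030303] [290.76783969 211.93695015] [0.5608 0.0683 0.062 ] [0.5599 0.0692 0.062 ] [0.5603 0.0683 0.0631]
wrist win [287.58073966 319.01025265] [  10   14   46   61 2731]
probe in tool x,y mm 4.793617984717152 -0.16152362832651862
side win [299.44318182 293.96590909] [ 6  8  8 12 88] [ 0.53121355 -0.20584811  0.128     ]
top win [380.82 209.84] [ 5  4  9  7 50] [ 0.53288163 -0.20607761  0.128     ]
```

The probe sits about +4 mm along tool x in the grip (three views agree), which matches the side view. Correcting before contact.

Call:
apply_moves([
  {"x":-2.3,"y":-0.1,"z":0,"ax":0,"ay":0,"az":0,"gripper":1},
  {"x":-2.2,"y":-0.1,"z":1,"ax":0,"ay":0,"az":0,"gripper":1},
  {"x":0,"y":0,"z":1,"ax":0,"ay":0,"az":0,"gripper":1},
  {"x":0,"y":0,"z":0,"ax":0,"ay":0,"az":0,"gripper":1},
  {"x":0,"y":0,"z":0,"ax":0,"ay":0,"az":0,"gripper":1},
])

```text
clock: 15.5
position: [0.5597, 0.0647, 0.1522]
ee_rot: [0.764, 0.645, -0.0, -0.0]
ft_force: [1.3, 0.6, -1.8]
grip_width: 0.323
grasp_force: 50.5
```

Run:
```python
from h import *
S=cam("side")
o=get_obs();p=o["position"];print(p,o["ft_force"])
I=np.mean([camera("side")["color"].astype(float) for _ in range(4)],0).astype(np.uint8)
print("mark",proj(S,(.5603,.0687,.062)),"tip",proj(S,p+[.0007,.004,-.088]))
a=I[195:225,271:311]
cv2.imwrite("pics/m3.png",cv2.resize(a,None,fx=20,fy=20,interpolation=2)[:,:,::-1])
```

```text
[0.55977664 0.06480823 0.15225572] [-0.12071827  0.1683538  -2.998588  ]
mark [290.96626216 212.05737958] tip [291.03214767 211.44240429]
```

View pics/m3.png

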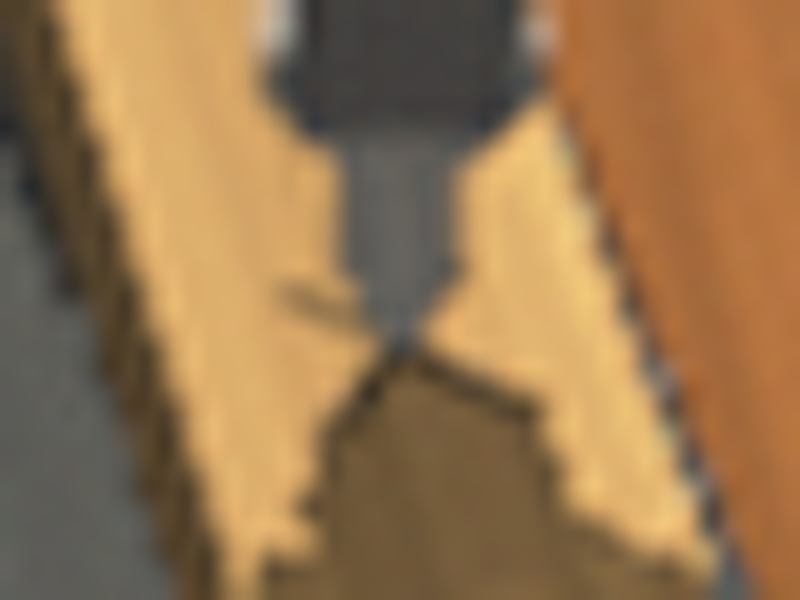

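Tip and cross coincide in the side view at crop (400,346). Now pressing slowly.

Call:
apply_moves([
  {"x":0.2,"y":0.4,"z":1,"ax":0,"ay":0,"az":0,"gripper":1},
  {"x":0,"y":0,"z":1,"ax":0,"ay":0,"az":0,"gripper":1},
  {"x":0,"y":0,"z":1,"ax":0,"ay":0,"az":0,"gripper":1},
  {"x":0,"y":0,"z":1,"ax":0,"ay":0,"az":0,"gripper":1},
  {"x":0,"y":0,"z":0,"ax":0,"ay":0,"az":0,"gripper":1},
])

```text
clock: 16.17
position: [0.5603, 0.0649, 0.1482]
ee_rot: [0.764, 0.645, 0.0, -0.0]
ft_force: [0.1, 0.4, 0.0]
grip_width: 0.322
grasp_force: 50.7
```

Call:
apply_moves([
  {"x":0,"y":0,"z":0,"ax":0,"ay":0,"az":0,"gripper":1},
  {"x":0,"y":0,"z":0,"ax":0,"ay":0,"az":0,"gripper":1},
])

```text
clock: 16.33
position: [0.5603, 0.0649, 0.1484]
ee_rot: [0.764, 0.645, 0.0, -0.0]
ft_force: [0.6, 0.3, -0.6]
grip_width: 0.322
grasp_force: 50.7
```

Call:
apply_moves([
  {"x":0,"y":0,"z":1,"ax":0,"ay":0,"az":0,"gripper":1},
  {"x":0,"y":0,"z":1,"ax":0,"ay":0,"az":0,"gripper":1},
  {"x":0,"y":0,"z":1,"ax":0,"ay":0,"az":0,"gripper":1},
  {"x":0,"y":0,"z":0,"ax":0,"ay":0,"az":0,"gripper":1},
  {"x":0,"y":0,"z":0,"ax":0,"ay":0,"az":0,"gripper":1},
])

```text
clock: 16.75
position: [0.5603, 0.0649, 0.1454]
ee_rot: [0.764, 0.645, 0.0, -0.0]
ft_force: [-0.3, 0.2, 1.3]
grip_width: 0.32
grasp_force: 51.0
```

Run:
```python
from h import *
F=[]
for _ in range(6):
    camera("side");o=get_obs();F.append(o["ft_force"])
print(np.mean(F,0),np.std(F,0),o["position"],o["clock"])
```

```text
[-1.65826208e-01  3.30618040e-04  2.05564739e+00] [0.72399388 0.40556746 0.28686227] [0.56030567 0.06492397 0.14537889] 17.05
```

Call:
apply_moves([
  {"x":0,"y":0,"z":0.7,"ax":0,"ay":0,"az":0,"gripper":1},
  {"x":0,"y":0,"z":0.7,"ax":0,"ay":0,"az":0,"gripper":1},
  {"x":0,"y":0,"z":0,"ax":0,"ay":0,"az":0,"gripper":1},
  {"x":0,"y":0,"z":0,"ax":0,"ay":0,"az":0,"gripper":1},
])

```text
clock: 17.38
position: [0.5603, 0.0649, 0.1439]
ee_rot: [0.764, 0.645, 0.0, -0.0]
ft_force: [-0.8, -0.1, 3.0]
grip_width: 0.318
grasp_force: 51.1
```

Run:
```python
from h import *
F=[]
for _ in range(8):
    S=cam("side");T=0;o=get_obs();F.append(o["ft_force"])
print(np.mean(F,0),o["position"],o["ee_rot"],o["clock"],o["grasp_force"])
```

```text
[-0.71313562  0.13738381  3.36960591] [0.56029323 0.06491068 0.14393877] [ 7.64137347e-01  6.45053567e-01  1.05771035e-04 -6.01361427e-07] 17.7833 51.04272544384003
```

Net push is about 5 N at 144 mm height, so the pin is about half-way in. Handing in.

```bash
python3 -c "
from workcell import *
print(hand_in())"
```

```text
the job is handed in; nothing more can be done
None
```

I cranked the clamp to its stop and handed in with the gripper still holding the moisture probe upright on the pencilled cross, its pin about half-way in (roughly 5 N); the tip's position on the cross is good to about 1–2 mm.

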